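Shut the storage tote and push it home on its stand

TASK

One of the two small storage totes has been pulled part-way out of its wire stand and its lid left open. Gently, with the fingertips, first push the lid shut flat on the rim from its outside, then push the tote by its front fully home, level with its neighbour. Grip nothing, keep the fingers off the lid's underside, and leave the other tote and the loose things lying about where they are.

Things in the scene. Friction and masses are not known exactly. Their poses are not given: they have to be found in the camera images.
- rack_front (a point): middle of the front edge, at bench level, of the chrome wire stand (310 mm long, 204 mm wide, fixed) that carries the tote to be put away; the left or the right stand. The tote's front face is straight above it when home. x axis: level, away from the robot, the way the tote slides home; y to the left of that; z up. Front posts 46 mm high; rear posts, 300 mm behind, 190 mm
- tote (a joint): travel of the tote on its stand in m: 0 = fully home against a hard stop, positive = pulled out towards the robot (stand's -x); starts between 0.07 and 0.12. Slides with about 3 N of friction plus 8 N per m/s and stays where it is left. The tote is a black plastic box, 300 mm long (x), 170 mm wide (y), 110 mm high, open at the top and part-filled, its underside 40 mm above the bench, rim 150 mm above the bench; no handle. Home, its front face is straight above rack_front
- tote_front (a point): centre of the tote's flat upright front face (170 mm wide, 110 mm high), 95 mm above the bench; its axes are those of the stand. Fingertips can push anywhere on this face. The shut lid stands 3 mm proud of it, between 154 and 162 mm above the bench
- lid (a joint): opening angle of the tote's lid in rad: 0 = shut flat on the rim (hard stop), starts between 0.5 and 1.4, at most 1.5. A stiff hinge: it stays at the angle where it is left, and about 1 to 4 N at the free edge turns it shut. The lid is a flat yellow plastic panel 306 mm long (x), 178 mm wide, 12 mm thick including the underside panel, hinged along the tote's left (+y) long rim, its free edge at the right (-y) when shut and swinging up and over to the left as it opens
- lid_hinge (a point): point of the lid's hinge line 60 mm behind the tote's front face; the line runs along the stand's x at 150 mm above the bench, 85 mm to the left (+y) of the tote's centre line. Moves along with the tote; its axes turn with the lid: from here the lid extends 174 mm along its own -y to the free edge, and its outer face lies 12 mm along its own +z
- lid_edge (a point): point of the lid's free long edge, on the outer face, 60 mm behind the tote's front face: 174 mm along -y and 12 mm along +z from the hinge in the lid's own axes. Its z axis is the outward normal of the outer face (straight up when shut)
- lid_liner: the lid's underside panel, 298 x 170 x 4 mm, which faces the inside of the tote; the outer panel overhangs it by 4 mm. Not to be touched by the fingers. Origin at lid_hinge
- tote2 (a joint): travel of the other, identical tote with its lid on: 0 = fully home, where it starts and must stay; positive = pulled out
- tote2_front (a point): centre of the front face of the other tote, 95 mm above the bench; its axes are those of the stands. Its lid top is 162 mm above the bench; the two totes' centre lines are 250 mm apart
- tape: loose roll of grey tape, 90 mm across, 48 mm high, lying on the lid of the other tote; origin at the centre of its underside
- jar: loose glass jar with a metal cap, 60 mm across, 85 mm high, standing on the bench in front of the other tote; origin at the centre of its underside
- can: loose spray can, 64 mm across, 170 mm high, standing on the bench to the right; origin at the centre of its underside
- driver: loose screwdriver lying on the bench to the left, about 0.2 m long along its x; origin near its middle

How it is judged:
By the outcome, as a careful person would: the job done as asked, in the order asked, and still so for the second after the job is handed in, with the robot touching nothing.
It also fails if it takes over 48 s, if anything falls off the work surface, if the arm or the gripper's body presses on something with over 40 N, if the wrist force passes 120 N, or if a joint passes its speed limit or range.

ROBOT

A 6-joint arm with a two-finger parallel gripper is mounted at the origin on the work surface. World frame = base frame: x ahead of the robot, y to its left, z up, the work surface at z = 0. Lengths are in m, angles in degrees, forces in N, time in s.
With the tool pointing down it reaches from about 0.4 to 0.825 m from the base axis. Payload 7 kg.
Tool frame: the origin (TCP) lies at the very end of the fingers, on their centre line; the grasp point (between the pads) lies 19 mm behind it; y points along the fingers, x is the direction in which the jaws open and shut, and the axes are right-handed (so a half turn about y gives the same grasp; the last joint's range is limited). The gripper opens to 85 mm and grips with 20 to 120 N. Pads are 22 mm wide; open, the fingers measure 114 mm over their backs; the gripper's body (76 mm by 85 mm) begins 54 mm behind the grasp point. The pads swing forward as they close: fully open they stand 13 mm farther back than shut.
Start: joints at [92.367, 20.546, 0.682, 0, -70.136, -16.507], TCP at [0.165, 0.655, 0.231] pointing down, gripper open.
Joint ranges: [-176.03, 176.03], [-82.01, 121.73], [-58.28, 71.71], [-173.87, 95.51], [-174.79, -0.11], [-173.66, 173.66]. Speed limits (degrees/s): [136.94, 136.94, 172.46, 180, 180, 180].

INTERFACE

Orientations are given as [roll, pitch, yaw] about the fixed x, y, z axes, in that order (R = Rz(yaw) Ry(pitch) Rx(roll)).
In Python, from bench import ctrl gives the robot as it stands.
- The arm moves only by the tool move_arm, never from a script. Its argument "steps" is a list of rows, each an object with "angular": the turn, a rotation vector about the world's x, y, z in degrees, a list of three; "offset": the shift along the world's x, y, z in units of 25 mm (1.0 is 25 mm), a list of three; "hand": the closure in counts, from 0 (fully open) to 255 (shut). A call has 1 to 12 rows; each row shifts and turns the commanded pose from where the row before left it; what a row does not reach is not made up. A row lasts 1/10 s, in which the tool goes at most 50 mm and 8.59 degrees, less where a joint would pass 70% of its speed; a pose out of reach is approached as far as the arm can. A call is refused whole if a number of a shift passes 1 or a number of a turn 8.59, either way. A call with a gripper value outside its range is refused whole. The fingers move at their own pace and stop on an object; "grip_force" is the grip in N (left out, the last holds). Time passes only in rows, so rows that do not move let the fingers close. It gives the time, the measured TCP pose, the force and the opening at its end, in the units of the state.
- ctrl.read_state(): the state, without advancing time (a new reading comes with each control period).
- ctrl.get_image(name): name is "side" or "top"; returns the picture (420x560x3 uint8, red, green, blue); there is no depth.
- ctrl.camera_model(name): a dict with "K" (3x3 intrinsics, pixels), "R" (3x3) and "t" (3): a world point X has camera coordinates R X + t. Camera axes: x right, y down, z forward; pixel columns grow to the right and rows downward; lengths in m; the calibration is good to about 2 mm. A picture is of the moment at which its call begins. camera_model takes no time and is no camera call.
- ctrl.job_done(): hands the job in, once; it reports no verdict.
The state is a dict: "time_s": time; "joint_pos": joint angles; "qvel": joint speeds; "effort": joint torques, N m; "position": TCP position; "tool_rot": TCP orientation; "force": force on the tool from outside, world axes, zero at the start; "wrist_torque": the same for the moment, N m; "width": opening from 0.0 (shut) to 1.0 (fully open).
Only numpy, scipy, OpenCV 4.12 (cv2) and the standard library are available. Lean on these libraries where they do the work, as an engineer would, in place of code of your own. Each camera call takes 0.05 s, during which the arm holds its last target.

## Working session

There is one attempt and no reset: what is moved stays moved. The work goes in short steps, Python scripts to look and compute and a tool call to move; the robot and the scene stay as the last step left them, time stands still between calls to the robot, and variables do not carry over. Pictures are saved under pics/ and viewed, and the job is handed in when it is done.

Besides the shell and the picture viewer there is one more tool, called as name(argument=value, ...), one argument or row to a line, values as JSON. move_arm: Moves the arm, as the interface text tells. Its arguments: {"type":"object","properties":{"steps":{"type":"array","items":{"type":"object","properties":{"angular":{"type":"array","items":{"type":"number"}},"offset":{"type":"array","items":{"type":"number"}},"hand":{"type":"number"}}}},"grip_force":{"type":"number"}},"required":["steps"]}

```bash
mkdir -p pics; python3 - <<'E'
from bench import ctrl
import cv2
print(ctrl.read_state())
for n in("side","top"):
    im=ctrl.get_image(n); cv2.imwrite(f"pics/{n}0.png",im[:,:,::-1]); 
    m=ctrl.camera_model(n); print(n,m, -m["R"].T@m["t"])
E
```

```text
{'time_s': 0.0, 'joint_pos': array([ 9.23656019e+01,  2.05908918e+01,  6.33802761e-01, -1.81223112e-02,
       -7.01345733e+01, -1.65054263e+01]), 'qvel': array([-0.04550401, -0.06716878,  0.05050282,  0.08413391, -0.02338026,
        0.03342417]), 'effort': array([-1.00549005e-03, -5.83317697e+01,  2.93413746e+01,  6.93635568e+00,
       -6.07099719e-03, -1.23703450e-05]), 'position': array([0.16483167, 0.65408161, 0.2303763 ]), 'tool_rot': array([-8.99902900e+01, -9.27255645e-02, -1.04146004e+02]), 'force': array([0.12367284, 0.99353199, 0.16869616]), 'wrist_torque': array([ 0.04323045,  0.01561829, -0.0188328 ]), 'width': 1.0009240657000413}
side {'K': array([[514.90256223,   0.        , 283.26644009],
       [  0.        , 514.90256223, 210.11160474],
       [  0.        ,   0.        ,   1.        ]]), 'R': array([[ 0.87708048, -0.4803284 , -0.0038018 ],
       [-0.36840724, -0.6675913 , -0.64699147],
       [ 0.30823033,  0.5688642 , -0.76248776]]), 't': array([-0.55158249,  0.29353431,  1.59715034])} [ 0.09963221 -0.97754143  1.40562478]
top {'K': array([[503.58247951,   0.        , 280.45154948],
       [  0.        , 503.58247951, 215.9843304 ],
       [  0.        ,   0.        ,   1.        ]]), 'R': array([[-0.0235901 , -0.99958853, -0.01631798],
       [-0.9908896 ,  0.02554345, -0.13223211],
       [ 0.13259452,  0.01304995, -0.99108445]]), 't': array([0.0235995 , 0.62660465, 1.53594666])} [ 0.41779463 -0.01245988  1.6054952 ]
```

View pics/side0.png

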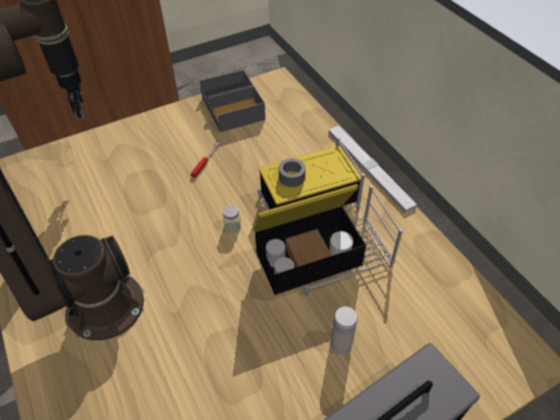

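View pics/top0.png

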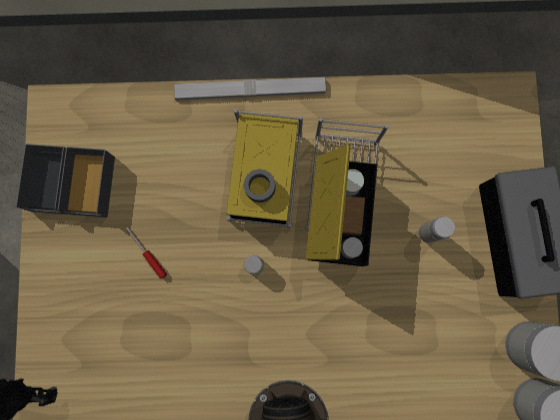

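```bash
python3 - <<'E'
import cv2
a=cv2.imread("pics/top0.png")[100:290,210:400]; cv2.imwrite("pics/topz.png",cv2.resize(a,(600,600),interpolation=cv2.INTER_CUBIC))
a=cv2.imread("pics/side0.png")[140:310,230:420]; cv2.imwrite("pics/sidez.png",cv2.resize(a,(665,595),interpolation=cv2.INTER_CUBIC))
E
```

```text
(no output)
```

View pics/topz.png

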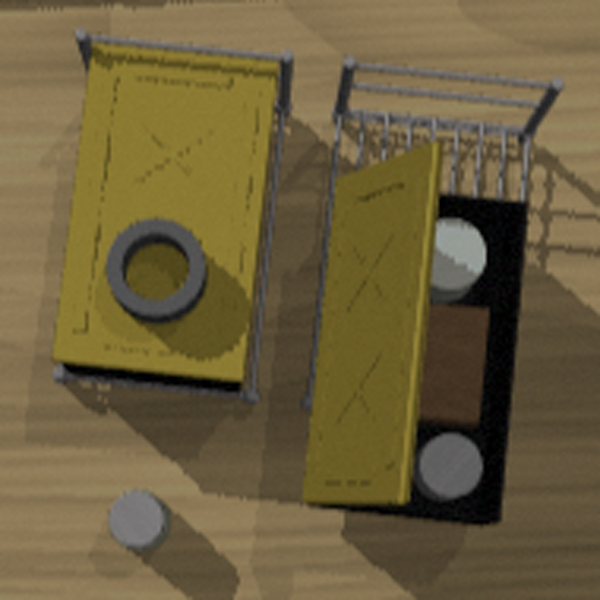

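View pics/sidez.png

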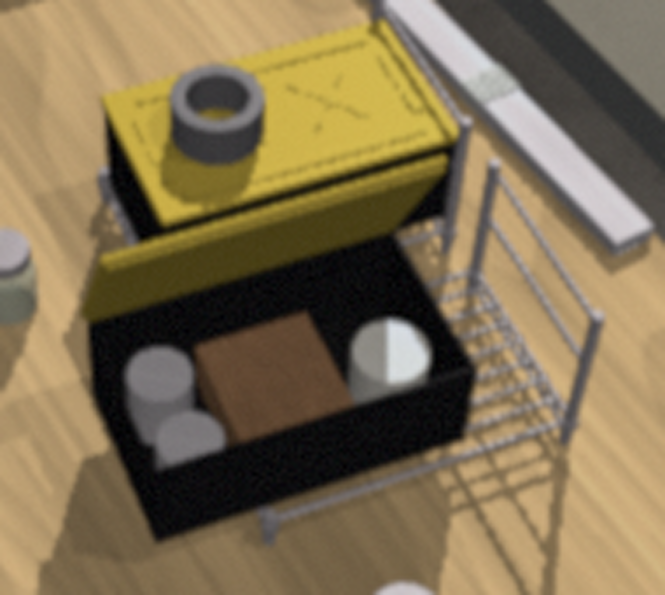

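```bash
cat > h.py <<'E'
import numpy as np, cv2
from bench import ctrl
C={n:ctrl.camera_model(n) for n in("side","top")}
def ray(n,p):
    m=C[n]; d=m["R"].T@np.linalg.solve(m["K"],[p[0],p[1],1]); return -m["R"].T@m["t"],d/np.linalg.norm(d)
def plane(n,p,z):
    o,d=ray(n,p); return o+d*(z-o[2])/d[2]
def tri(pt,ps):
    o1,d1=ray("top",pt);o2,d2=ray("side",ps)
    s,t=np.linalg.lstsq(np.c_[d1,-d2],o2-o1,rcond=None)[0]
    a,b=o1+s*d1,o2+t*d2; return (a+b)/2,np.linalg.norm(a-b)
T=lambda x,y:(210+x/3.158-.34,100+y/3.158-.34)
S=lambda x,y:(230+x/3.5-.36,140+y/3.5-.36)
def proj(n,X):
    m=C[n]; c=m["R"]@X+m["t"]; q=m["K"]@c; return q[:2]/q[2]
E
python3 - <<'E'
from h import *
np.set_printoptions(precision=4,suppress=True)
for k,p,z in [("rimFR",(500,521),.15),("rimRR",(527,200),.15),("postL",(349,62),.19),("postR",(560,85),.19),("fpostL",(308,405),.046),
 ("t2RL",(92,45),.162),("t2RR",(278,72),.162),("t2FR",(245,382),.162),("t2FL",(56,360),.162),("tapeC",(157,270),.21),("jar",(138,520),.085)]:
    print(k,plane("top",T(*p),z))
print("side")
for k,p,z in [("rimFR",(150,475),.15),("rimRR",(472,372),.15),("rimFL",(92,322),.15),("postR",(598,318),.19),("postL",(494,165),.19),("fpostR",(267,515),.046),
 ("t2FL",(106,98),.162),("t2FR",(165,222),.162),("t2RR",(460,130),.162),("t2RL",(385,25),.162)]:
    print(k,plane("side",S(*p),z))
for k,a,b in [("edgeF",(408,503),(103,262)),("edgeR",(438,142),(447,160)),("rimRR",(527,200),(472,372)),("rimFR",(500,521),(150,478)),("hingeF",(305,502),(84,320)),
  ("postR",(560,85),(598,318)),("postL",(349,62),(494,165)),("t2FR",(245,382),(165,222)),("t2RL",(92,45),(385,25))]:
    print(k,*tri(T(*a),S(*b)))
E
```

```text
rimFR [ 0.4652 -0.2412  0.15  ]
rimRR [ 0.7628 -0.2803  0.15  ]
postL [ 0.8877 -0.116   0.19  ]
postR [ 0.8602 -0.3083  0.19  ]
fpostL [ 0.5869 -0.0742  0.046 ]
t2RL [0.9206 0.1233 0.162 ]
t2RR [ 0.8892 -0.0511  0.162 ]
t2FR [ 0.5969 -0.0127  0.162 ]
t2FL [0.6217 0.1602 0.162 ]
tapeC [0.6937 0.0633 0.21  ]
jar [0.4765 0.0926 0.085 ]
side
rimFR [ 0.4613 -0.2425  0.15  ]
rimRR [ 0.7537 -0.2835  0.15  ]
rimFL [ 0.4914 -0.0765  0.15  ]
postR [ 0.8598 -0.3103  0.19  ]
postL [ 0.8848 -0.1203  0.19  ]
fpostR [ 0.5618 -0.2679  0.046 ]
t2FL [0.6239 0.1551 0.162 ]
t2FR [ 0.5984 -0.0137  0.162 ]
t2RR [ 0.9008 -0.0472  0.162 ]
t2RL [0.9178 0.1115 0.162 ]
edgeF [ 0.4761 -0.1422  0.3106] 0.0003252981409855835
edgeR [ 0.7775 -0.1796  0.3075] 0.0007905719690194403
rimRR [ 0.7612 -0.2802  0.1428] 0.006995313058341062
rimFR [ 0.4636 -0.2417  0.1433] 0.0037076903544999164
hingeF [ 0.4878 -0.0652  0.1422] 0.00157488614810891
postR [ 0.8612 -0.3089  0.1875] 0.00027408264608664933
postL [ 0.8892 -0.1162  0.1841] 0.0009421676227634309
t2FR [ 0.5978 -0.013   0.1614] 0.0017147463952947467
t2RL [0.9265 0.1244 0.1474] 0.0017204245366559032
```

move_arm(
  steps=[
    {"offset": [0.5, -0.9, 0.6], "angular": [0, 0, 0.6], "hand": 255},
    {"offset": [0.5, -0.95, 0.6], "angular": [0, 0, 0.6], "hand": 255},
    {"offset": [0.5, -0.95, 0.6], "angular": [0, 0, 0.6], "hand": 255},
    {"offset": [0.5, -0.95, 0.6], "angular": [0, 0, 0.6], "hand": 255},
    {"offset": [0.5, -0.95, 0.6], "angular": [0, 0, 0.6], "hand": 255},
    {"offset": [0.5, -0.95, 0.6], "angular": [0, 0, 0.6], "hand": 255},
    {"offset": [0.5, -0.95, 0.6], "angular": [0, 0, 0.6], "hand": 255},
    {"offset": [0.5, -0.95, 0.6], "angular": [0, 0, 0.6], "hand": 255},
    {"offset": [0.5, -0.95, 0.6], "angular": [0, 0, 0.6], "hand": 255},
    {"offset": [0.5, -0.95, 0.6], "angular": [0, 0, 0.6], "hand": 255},
    {"offset": [0.5, -0.95, 0.6], "angular": [0, 0, 0.6], "hand": 255},
  ],
)

```text
time_s: 1.2
position: [0.3026, 0.3933, 0.3967]
tool_rot: [-90.0, -0.0, -97.5]
force: [0.5, 0.4, -0.7]
width: 0.001
```

move_arm(
  steps=[
    {"offset": [0.5, -0.95, 0], "hand": 255},
    {"offset": [0.5, -0.95, 0], "hand": 255},
    {"offset": [0.5, -0.95, 0], "hand": 255},
    {"offset": [0.5, -0.95, 0], "hand": 255},
    {"offset": [0.5, -0.95, 0], "hand": 255},
    {"offset": [0.5, -0.95, 0], "hand": 255},
    {"offset": [0.6, -0.95, 0], "hand": 255},
    {"offset": [0.6, -0.95, 0], "hand": 255},
    {"offset": [0.6, -0.95, 0], "hand": 255},
    {"offset": [0.6, -0.95, 0], "hand": 255},
    {"offset": [0.6, -0.95, 0], "hand": 255},
    {"offset": [0.6, -0.95, 0], "hand": 255},
  ],
)

```text
invalid input at $.steps[0]: expected keys angular, offset, hand
```

move_arm(
  steps=[
    {"offset": [0.7, -0.95, -0.2], "hand": 255},
    {"offset": [0.7, -0.95, -0.4], "hand": 255},
    {"offset": [0.7, -0.95, -0.4], "hand": 255},
    {"offset": [0.7, -0.95, -0.4], "hand": 255},
    {"offset": [0.5, -0.7, -0.2], "hand": 255},
    {"offset": [0, 0, 0], "hand": 255},
  ],
)

```text
invalid input at $.steps[0]: expected keys angular, offset, hand
```

move_arm(
  steps=[
    {"offset": [0.5, -0.95, 0], "angular": [0, 0, 0], "hand": 255},
    {"offset": [0.5, -0.95, 0], "angular": [0, 0, 0], "hand": 255},
    {"offset": [0.5, -0.95, 0], "angular": [0, 0, 0], "hand": 255},
    {"offset": [0.5, -0.95, 0], "angular": [0, 0, 0], "hand": 255},
    {"offset": [0.5, -0.95, 0], "angular": [0, 0, 0], "hand": 255},
    {"offset": [0.5, -0.95, 0], "angular": [0, 0, 0], "hand": 255},
    {"offset": [0.6, -0.95, 0], "angular": [0, 0, 0], "hand": 255},
    {"offset": [0.6, -0.95, 0], "angular": [0, 0, 0], "hand": 255},
    {"offset": [0.6, -0.95, 0], "angular": [0, 0, 0], "hand": 255},
    {"offset": [0.6, -0.95, 0], "angular": [0, 0, 0], "hand": 255},
    {"offset": [0.6, -0.95, 0], "angular": [0, 0, 0], "hand": 255},
    {"offset": [0.6, -0.95, 0], "angular": [0, 0, 0], "hand": 255},
  ],
)

```text
time_s: 2.4
position: [0.4677, 0.1084, 0.3961]
tool_rot: [-90.0, -0.0, -97.5]
force: [-0.6, 0.2, 0.1]
width: -0.0
```

move_arm(
  steps=[
    {"offset": [0.7, -0.95, -0.2], "angular": [0, 0, 0], "hand": 255},
    {"offset": [0.7, -0.95, -0.4], "angular": [0, 0, 0], "hand": 255},
    {"offset": [0.7, -0.95, -0.4], "angular": [0, 0, 0], "hand": 255},
    {"offset": [0.7, -0.95, -0.4], "angular": [0, 0, 0], "hand": 255},
    {"offset": [0.7, -0.8, -0.2], "angular": [0, 0, 0], "hand": 255},
    {"offset": [0, 0, 0], "angular": [0, 0, 0], "hand": 255},
  ],
)

```text
time_s: 3.0
position: [0.5556, -0.0075, 0.354]
tool_rot: [-90.2, -0.1, -97.7]
force: [0.1, 0.6, -0.0]
width: 0.001
```

move_arm(
  steps=[
    {"offset": [0.1, -0.6, -0.6], "angular": [0, 0, 0], "hand": 255},
    {"offset": [0.1, -0.6, -0.6], "angular": [0, 0, 0], "hand": 255},
    {"offset": [0.1, -0.6, -0.6], "angular": [0, 0, 0], "hand": 255},
    {"offset": [0.1, -0.6, -0.6], "angular": [0, 0, 0], "hand": 255},
    {"offset": [0, 0, 0], "angular": [0, 0, 0], "hand": 255},
  ],
)

```text
time_s: 3.5
position: [0.5636, -0.0663, 0.2939]
tool_rot: [-90.2, -0.0, -97.6]
force: [-0.7, 0.2, -0.1]
width: 0.002
```

```bash
python3 - <<'E'
from h import *
for n,(a,b,w,h) in {"side":(230,120,190,190),"top":(210,100,190,190)}.items():
    im=ctrl.get_image(n)[:,:,::-1]; cv2.imwrite(f"pics/{n}1.png",cv2.resize(im[b:b+h,a:a+w],(400,400),interpolation=cv2.INTER_CUBIC))
x=np.hstack([cv2.imread("pics/side1.png"),cv2.imread("pics/top1.png")]);cv2.imwrite("pics/b1.png",x)
E
```

```text
(no output)
```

View pics/b1.png

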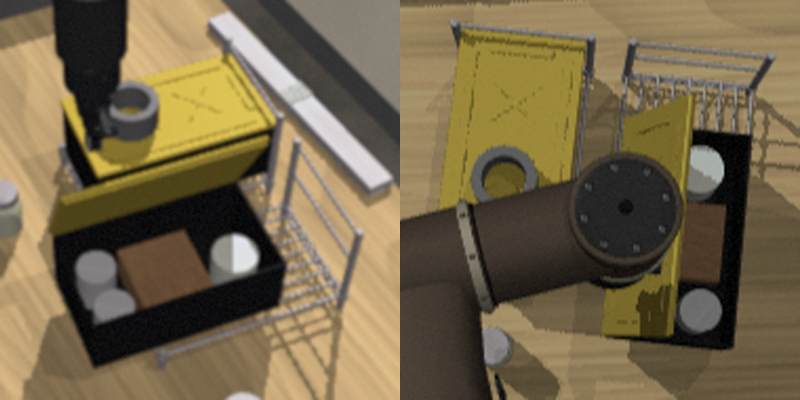

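move_arm(
  steps=[
    {"offset": [-0.04, -0.34, -0.08], "angular": [0, 0, 0], "hand": 255},
    {"offset": [-0.04, -0.34, -0.08], "angular": [0, 0, 0], "hand": 255},
    {"offset": [-0.04, -0.34, -0.08], "angular": [0, 0, 0], "hand": 255},
    {"offset": [-0.04, -0.34, -0.08], "angular": [0, 0, 0], "hand": 255},
    {"offset": [-0.04, -0.34, -0.08], "angular": [0, 0, 0], "hand": 255},
    {"offset": [-0.04, -0.34, -0.08], "angular": [0, 0, 0], "hand": 255},
    {"offset": [-0.04, -0.3, -0.16], "angular": [0, 0, 0], "hand": 255},
    {"offset": [-0.04, -0.3, -0.18], "angular": [0, 0, 0], "hand": 255},
  ],
)

```text
time_s: 4.4
position: [0.557, -0.1321, 0.2758]
tool_rot: [-90.0, 0.0, -97.5]
force: [0.7, -0.1, 1.7]
width: -0.002
```

move_arm(
  steps=[
    {"offset": [-0.04, -0.3, -0.18], "angular": [0, 0, 0], "hand": 255},
    {"offset": [-0.04, -0.3, -0.18], "angular": [0, 0, 0], "hand": 255},
    {"offset": [-0.04, -0.3, -0.18], "angular": [0, 0, 0], "hand": 255},
    {"offset": [-0.04, -0.3, -0.18], "angular": [0, 0, 0], "hand": 255},
    {"offset": [-0.03, -0.24, -0.28], "angular": [0, 0, 0], "hand": 255},
    {"offset": [-0.03, -0.24, -0.28], "angular": [0, 0, 0], "hand": 255},
  ],
)

```text
time_s: 5.0
position: [0.5513, -0.1742, 0.2434]
tool_rot: [-90.0, -0.0, -97.5]
force: [-0.4, 0.2, 1.1]
width: -0.002
```

```bash
cat > look.py <<'E'
from h import *
import sys
k=sys.argv[1]; L=[]
for n,(a,b,w,h) in {"side":(230,120,190,190),"top":(210,100,190,190)}.items():
    im=ctrl.get_image(n)[:,:,::-1]; cv2.imwrite(f"pics/{n}_{k}.png",im); L.append(cv2.resize(im[b:b+h,a:a+w],(400,400),interpolation=cv2.INTER_CUBIC))
cv2.imwrite(f"pics/b_{k}.png",np.hstack(L))
s=ctrl.read_state();print(s["time_s"],s["position"],s["force"],s["joint_pos"])
E
python3 look.py 2
```

```text
5.1 [ 0.55064051 -0.17417815  0.24239468] [ 0.23327671 -0.04169316  0.07565056] [ 1.83762682e+00  1.10822148e+01 -1.08901182e+01 -8.92213099e-03
 -6.81475545e+01  8.05736631e+01]
```

View pics/b_2.png

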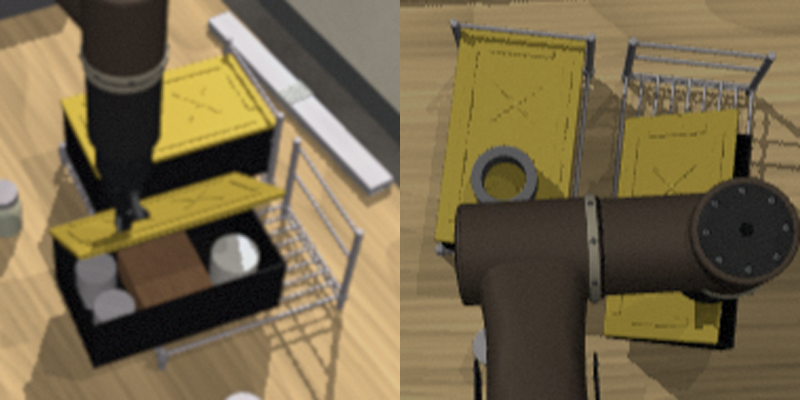

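move_arm(
  steps=[
    {"offset": [-0.02, -0.19, -0.35], "angular": [0, 0, 0], "hand": 255},
    {"offset": [-0.02, -0.19, -0.35], "angular": [0, 0, 0], "hand": 255},
    {"offset": [-0.02, -0.19, -0.35], "angular": [0, 0, 0], "hand": 255},
    {"offset": [-0.02, -0.15, -0.35], "angular": [0, 0, 0], "hand": 255},
    {"offset": [-0.02, -0.15, -0.35], "angular": [0, 0, 0], "hand": 255},
    {"offset": [0, -0.05, -0.28], "angular": [0, 0, 0], "hand": 255},
    {"offset": [0, -0.05, -0.28], "angular": [0, 0, 0], "hand": 255},
    {"offset": [0, -0.05, -0.28], "angular": [0, 0, 0], "hand": 255},
    {"offset": [0, -0.04, -0.28], "angular": [0, 0, 0], "hand": 255},
  ],
)

```text
time_s: 6.0
position: [0.5489, -0.2001, 0.1715]
tool_rot: [-90.0, -0.0, -97.5]
force: [0.6, -0.8, 2.4]
width: -0.001
```

move_arm(
  steps=[
    {"offset": [0, 0, -0.12], "angular": [0, 0, 0], "hand": 255},
    {"offset": [0, 0, -0.12], "angular": [0, 0, 0], "hand": 255},
    {"offset": [0, 0, -0.08], "angular": [0, 0, 0], "hand": 255},
    {"offset": [0, 0, 0], "angular": [0, 0, 0], "hand": 255},
  ],
)

```text
time_s: 6.4
position: [0.5489, -0.1998, 0.1638]
tool_rot: [-90.0, 0.0, -97.5]
force: [-0.3, 0.7, -0.3]
width: -0.0
```

move_arm(
  steps=[
    {"offset": [0, 0, -0.06], "angular": [0, 0, 0], "hand": 255},
    {"offset": [0, 0, -0.04], "angular": [0, 0, 0], "hand": 255},
    {"offset": [0, 0, 0], "angular": [0, 0, 0], "hand": 255},
  ],
)

```text
time_s: 6.7
position: [0.5491, -0.2, 0.1621]
tool_rot: [-90.0, -0.0, -97.5]
force: [-0.9, 0.7, 3.4]
width: -0.001
```

move_arm(
  steps=[
    {"offset": [0, 0, -0.06], "angular": [0, 0, 0], "hand": 255},
    {"offset": [0, 0, 0], "angular": [0, 0, 0], "hand": 255},
  ],
)

```text
time_s: 6.9
position: [0.5502, -0.2001, 0.162]
tool_rot: [-89.8, -0.0, -97.5]
force: [-1.5, 1.1, 10.4]
width: 0.004
```

move_arm(
  steps=[
    {"offset": [0, 0, 0.4], "angular": [0, 0, 0], "hand": 255},
    {"offset": [0, 0, 0.9], "angular": [0, 0, 0], "hand": 255},
    {"offset": [0, 0, 0.9], "angular": [0, 0, 0], "hand": 255},
    {"offset": [0, 0, 0.9], "angular": [0, 0, 0], "hand": 255},
    {"offset": [-0.7, 0.3, 0.3], "angular": [0, 0, 0], "hand": 255},
    {"offset": [-0.9, 0.3, 0], "angular": [0, 0, 0], "hand": 255},
    {"offset": [-0.9, 0.35, 0], "angular": [-0.9, -6.9, 0], "hand": 255},
    {"offset": [-0.9, 0.35, 0], "angular": [-0.9, -6.9, 0], "hand": 255},
    {"offset": [-0.9, 0.35, 0], "angular": [-0.9, -6.9, 0], "hand": 255},
    {"offset": [-0.9, 0.35, 0], "angular": [0, 0, 0], "hand": 255},
    {"offset": [0, 0, 0], "angular": [0, 0, 0], "hand": 255},
  ],
)

```text
time_s: 8.0
position: [0.4151, -0.1498, 0.2449]
tool_rot: [-69.0, 0.1, -97.5]
force: [0.2, 1.3, 0.7]
width: -0.004
```

```bash
python3 look.py 3
```

```text
8.1 [ 0.41906176 -0.14966258  0.24627725] [0.27275049 0.11886333 1.07435216] [ 11.9165004  -17.02752319 -43.7545847    9.8100271  -43.73683092
  64.67406746]
```

View pics/b_3.png

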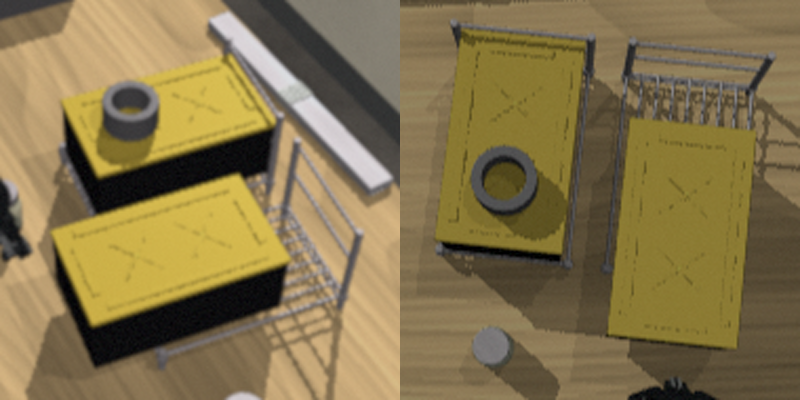

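```bash
python3 - <<'E'
from h import *
a=cv2.imread("pics/top_3.png")
hsv=cv2.cvtColor(a,cv2.COLOR_BGR2HSV); m=cv2.inRange(hsv,(20,120,60),(35,255,255))
n,l,st,c=cv2.connectedComponentsWithStats(m)
for i in range(1,n):
    if st[i,4]>2000:
        cs,_=cv2.findContours((l==i).astype('uint8'),0,2)
        q=cv2.boxPoints(cv2.minAreaRect(max(cs,key=cv2.contourArea)))
        w=np.array([plane("top",p,.162) for p in q]); print(w.round(4).tolist(), [np.linalg.norm(w[k]-w[k-1]).round(3) for k in range(4)])
E
```

```text
[[0.6206, 0.1649, 0.162], [0.9256, 0.1284, 0.162], [0.8993, -0.0533, 0.162], [0.5961, -0.0121, 0.162]] [np.float64(0.179), np.float64(0.307), np.float64(0.184), np.float64(0.306)]
[[0.4846, -0.0672, 0.162], [0.79, -0.1089, 0.162], [0.7652, -0.2908, 0.162], [0.4616, -0.2444, 0.162]] [np.float64(0.179), np.float64(0.308), np.float64(0.184), np.float64(0.307)]
```

move_arm(
  steps=[
    {"offset": [0, 0, -0.7], "angular": [0, 0, 0], "hand": 255},
    {"offset": [0, 0, -0.7], "angular": [0, 0, 0], "hand": 255},
    {"offset": [0, 0, -0.7], "angular": [0, 0, 0], "hand": 255},
    {"offset": [0, 0, -0.7], "angular": [0, 0, 0], "hand": 255},
    {"offset": [0, 0, 0], "angular": [0, 0, 0], "hand": 255},
  ],
)

```text
time_s: 8.6
position: [0.4185, -0.1504, 0.1728]
tool_rot: [-69.4, -0.0, -97.6]
force: [-0.8, -0.2, -0.5]
width: -0.002
```

move_arm(
  steps=[
    {"offset": [0, 0, -0.7], "angular": [0, 0, 0], "hand": 255},
    {"offset": [0, 0, -0.7], "angular": [0, 0, 0], "hand": 255},
    {"offset": [0, 0, -0.7], "angular": [0, 0, 0], "hand": 255},
    {"offset": [0, 0, -0.4], "angular": [0, 0, 0], "hand": 255},
    {"offset": [0, 0, 0], "angular": [0, 0, 0], "hand": 255},
  ],
)

```text
time_s: 9.1
position: [0.422, -0.1531, 0.1159]
tool_rot: [-69.6, 0.3, -97.4]
force: [0.1, 0.3, 0.1]
width: -0.0
```

```bash
python3 look.py 4
```

```text
9.2 [ 0.42212377 -0.15289216  0.11686635] [ 0.15066818 -0.35507659  0.0351806 ] [  9.28360817  -6.10244233 -58.07533671  17.05371768 -18.98803198
  57.99095284]
```

View pics/b_4.png

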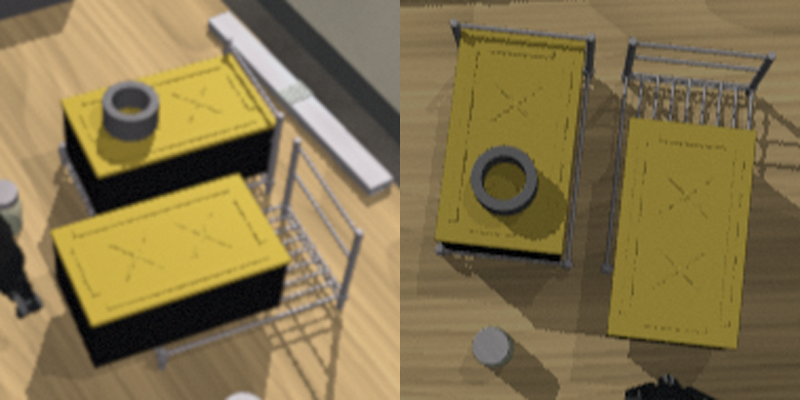

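move_arm(
  steps=[
    {"offset": [0.4, -0.03, 0], "angular": [0, 0, 0], "hand": 255},
    {"offset": [0.4, -0.03, 0], "angular": [0, 0, 0], "hand": 255},
    {"offset": [0.4, -0.03, -0.1], "angular": [0, 0, 0], "hand": 255},
    {"offset": [0, 0, 0], "angular": [0, 0, 0], "hand": 255},
  ],
)

```text
time_s: 9.6
position: [0.4531, -0.1548, 0.1138]
tool_rot: [-69.5, 0.4, -97.4]
force: [-0.7, -0.2, -0.3]
width: -0.006
```

```bash
python3 -c "
from h import *
s=ctrl.read_state();print(s['time_s'],s['position'],s['tool_rot'],s['force'],s['joint_pos'])"
```

```text
9.6 [ 0.45308679 -0.15478805  0.11376108] [-69.46397483   0.36328571 -97.39369275] [-0.73492065 -0.21969451 -0.32048565] [  8.02435965  -2.21065399 -55.08233805  16.56205265 -17.88429691
  59.59690298]
```

move_arm(
  steps=[
    {"offset": [0.2, -0.03, 0], "angular": [0, 0, 0], "hand": 255},
    {"offset": [0.2, -0.03, 0], "angular": [0, 0, 0], "hand": 255},
    {"offset": [0.2, -0.03, 0], "angular": [0, 0, 0], "hand": 255},
    {"offset": [0.2, -0.03, 0], "angular": [0, 0, 0], "hand": 255},
    {"offset": [0.2, -0.03, 0], "angular": [0, 0, 0], "hand": 255},
    {"offset": [0.2, -0.03, 0], "angular": [0, 0, 0], "hand": 255},
  ],
)

```text
time_s: 10.2
position: [0.4814, -0.1595, 0.1135]
tool_rot: [-69.5, 0.4, -97.4]
force: [-3.4, 2.9, 0.9]
width: 0.002
```

```bash
python3 look.py 5
```

```text
10.3 [ 0.48204549 -0.15941709  0.11373606] [-0.93602666  0.5757879  -0.34741738] [  6.79078847   0.97186482 -51.38097716  14.88310595 -18.19075497
  62.37850773]
```

View pics/b_5.png

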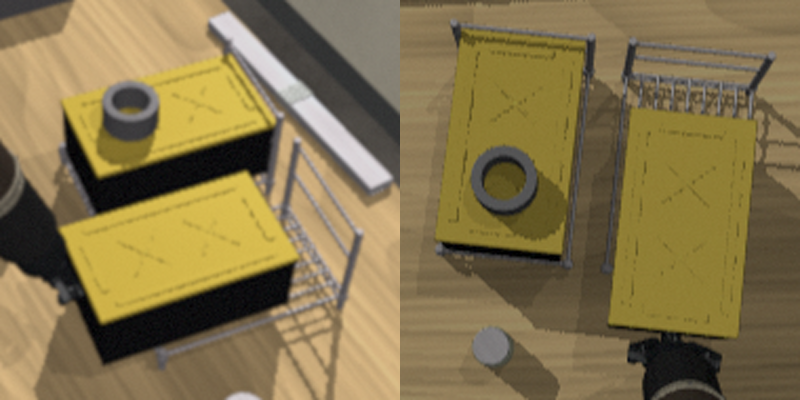

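move_arm(
  steps=[
    {"offset": [0.24, -0.03, 0], "angular": [0, 0, 0], "hand": 255},
    {"offset": [0.24, -0.03, 0], "angular": [0, 0, 0], "hand": 255},
    {"offset": [0.24, -0.03, 0], "angular": [0, 0, 0], "hand": 255},
    {"offset": [0.24, -0.03, 0], "angular": [0, 0, 0], "hand": 255},
    {"offset": [0.24, -0.03, 0], "angular": [0, 0, 0], "hand": 255},
    {"offset": [0.24, -0.03, 0], "angular": [0, 0, 0], "hand": 255},
    {"offset": [0.24, -0.03, 0], "angular": [0, 0, 0], "hand": 255},
    {"offset": [0.24, -0.03, 0], "angular": [0, 0, 0], "hand": 255},
    {"offset": [0.24, -0.03, 0], "angular": [0, 0, 0], "hand": 255},
    {"offset": [0.24, -0.03, 0], "angular": [0, 0, 0], "hand": 255},
  ],
)

```text
time_s: 11.3
position: [0.5416, -0.167, 0.1135]
tool_rot: [-69.5, 0.4, -97.4]
force: [-3.2, -1.6, -0.7]
width: 0.0
```

```bash
cat > meas.py <<'E'
from h import *
a=np.ascontiguousarray(ctrl.get_image("top")[:,:,::-1])
hsv=cv2.cvtColor(a,cv2.COLOR_BGR2HSV); m=cv2.inRange(hsv,(20,120,60),(35,255,255))
n,l,st,c=cv2.connectedComponentsWithStats(m)
F=[]
for i in range(1,n):
    if st[i,4]>2000:
        cs,_=cv2.findContours((l==i).astype('uint8'),0,2)
        q=cv2.boxPoints(cv2.minAreaRect(max(cs,key=cv2.contourArea)))
        w=np.array([plane("top",p,.162) for p in q]); w=w[np.argsort(w[:,0])]; F.append(w[:2].mean(0)); print(w.round(4).tolist())
u=np.array([.9914,-.1305,0])
if len(F)==2: print("gap along u",(F[0]-F[1])@u)
s=ctrl.read_state();print(s["time_s"],s["position"],s["force"],s["joint_pos"])
E
python3 meas.py
```

```text
[[0.5961, -0.0121, 0.162], [0.6206, 0.1649, 0.162], [0.8993, -0.0533, 0.162], [0.9256, 0.1284, 0.162]]
[[0.5344, -0.2542, 0.162], [0.5577, -0.0772, 0.162], [0.8375, -0.3005, 0.162], [0.8626, -0.1188, 0.162]]
gap along u 0.030152713002964654
11.35 [ 0.54291682 -0.16685957  0.11384038] [-1.03885165 -1.41358737 -1.53682854] [  5.00730346   6.91818253 -43.59572834  11.89633319 -19.69138051
  67.03755947]
```

move_arm(
  steps=[
    {"offset": [0.2, -0.026, 0], "angular": [0, 0, 0], "hand": 255},
    {"offset": [0.2, -0.026, 0], "angular": [0, 0, 0], "hand": 255},
    {"offset": [0.2, -0.026, 0], "angular": [0, 0, 0], "hand": 255},
    {"offset": [0.15, -0.02, 0], "angular": [0, 0, 0], "hand": 255},
    {"offset": [0.1, -0.015, 0], "angular": [0, 0, 0], "hand": 255},
    {"offset": [0.08, -0.01, 0], "angular": [0, 0, 0], "hand": 255},
    {"offset": [0.06, -0.01, 0], "angular": [0, 0, 0], "hand": 255},
    {"offset": [0.06, -0.01, 0], "angular": [0, 0, 0], "hand": 255},
  ],
)

```text
time_s: 12.15
position: [0.5677, -0.1704, 0.1138]
tool_rot: [-69.5, 0.4, -97.4]
force: [-3.3, 1.5, -0.5]
width: -0.001
```

move_arm(
  steps=[
    {"offset": [0.05, -0.006, 0], "angular": [0, 0, 0], "hand": 255},
    {"offset": [0.05, -0.006, 0], "angular": [0, 0, 0], "hand": 255},
    {"offset": [0.05, -0.006, 0], "angular": [0, 0, 0], "hand": 255},
  ],
)

```text
time_s: 12.45
position: [0.5702, -0.1709, 0.1135]
tool_rot: [-69.6, 0.4, -97.4]
force: [-16.3, 9.0, 12.5]
width: 0.001
```

```bash
python3 meas.py
```

```text
[[0.5962, -0.0114, 0.162], [0.6206, 0.1649, 0.162], [0.8994, -0.0526, 0.162], [0.9256, 0.1284, 0.162]]
[[0.5629, -0.2581, 0.162], [0.5859, -0.0813, 0.162], [0.8653, -0.3038, 0.162], [0.8901, -0.1223, 0.162]]
gap along u 0.001548613717887879
12.5 [ 0.57008757 -0.17092366  0.11346279] [-10.33639256   5.09665492   7.90718703] [  4.267032     9.49620239 -39.82405669  10.49005316 -20.9245722
  69.08370855]
```

move_arm(
  steps=[
    {"offset": [-0.2, 0.03, 0], "angular": [0, 0, 0], "hand": 255},
    {"offset": [-0.5, 0.07, 0], "angular": [0, 0, 0], "hand": 255},
    {"offset": [-0.7, 0.09, 0], "angular": [0, 0, 0], "hand": 255},
    {"offset": [-0.7, 0.09, 0.1], "angular": [0, 0, 0], "hand": 255},
    {"offset": [-0.7, 0.09, 0.4], "angular": [0, 0, 0], "hand": 255},
    {"offset": [-0.4, 0.06, 0.7], "angular": [0, 0, 0], "hand": 255},
    {"offset": [0, 0, 0.7], "angular": [0, 0, 0], "hand": 255},
    {"offset": [0, 0, 0.7], "angular": [0, 0, 0], "hand": 255},
    {"offset": [0, 0, 0], "angular": [0, 0, 0], "hand": 255},
  ],
)

```text
time_s: 13.4
position: [0.4928, -0.16, 0.182]
tool_rot: [-69.1, 0.4, -97.4]
force: [0.3, 0.2, 0.5]
width: -0.001
```

```bash
python3 meas.py; python3 look.py 6
```

```text
[[0.5961, -0.0121, 0.162], [0.6206, 0.1649, 0.162], [0.8993, -0.0533, 0.162], [0.9256, 0.1284, 0.162]]
[[0.5629, -0.2582, 0.162], [0.5853, -0.0815, 0.162], [0.8658, -0.3029, 0.162], [0.89, -0.1215, 0.162]]
gap along u 0.0018342924175943445
13.45 [ 0.49196967 -0.16004489  0.18040383] [-0.69328895 -0.54105879 -0.23205499] [  7.15271869  -3.69761033 -42.98229902   9.25478095 -30.81381086
  68.2448208 ]
13.55 [ 0.49085024 -0.16018832  0.17850171] [ 0.15555383  0.07379717 -0.39154342] [  7.14486318  -3.57665274 -43.08270472   9.23651736 -30.80181678
  68.24801631]
```

View pics/b_6.png

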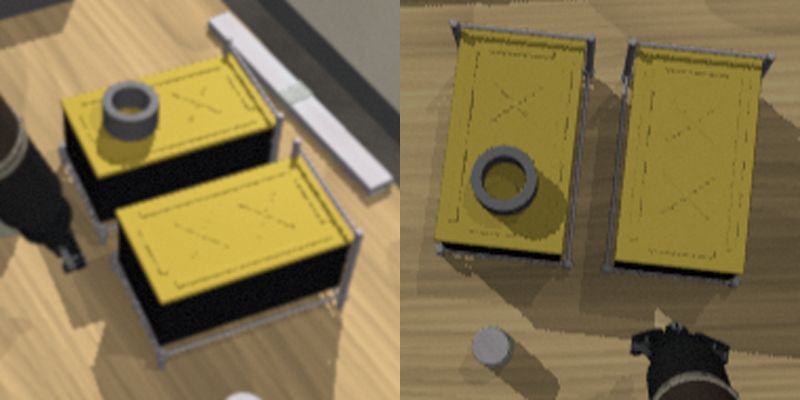

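View pics/side_6.png

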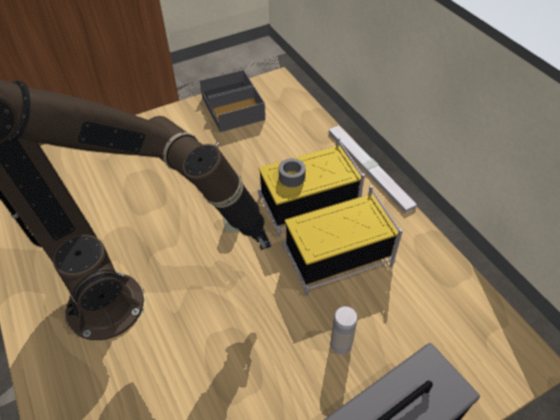

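```bash
python3 -c "
from bench import ctrl
print(ctrl.job_done())"
```

```text
the job is handed in; nothing more can be done
None
```

I shut the lid first, pushing from its outside with closed fingertips. I then pushed the tote home by its front face and backed off clear. The job was handed in at about 13.6 s.

- **Lid:** the fingertips came to rest at 162 mm with about 10 N, which is the hard stop. The pictures before and after the push show the lid flat on the rim.
- **Tote:** the push force rose from about 3 N to about 16–20 N at the end, which I took as the hard stop. The top view puts the two lid fronts within about 1.8 mm of each other. That is within the calibration error, but not exactly zero.
- **Other things:** in the last pictures the other tote measures as it did before the push, and the tape and jar look unmoved. The can looks unmoved too. In the last side view the arm hid the screwdriver, so I did not recheck it.
- **Robot:** joint 3 came within about 0.2° of its range limit while I lowered the tilted tool in front of the tote. No reading I took was past the limit. The force was back at the noise level after I backed off.

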